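# Square the picture boards in the pedal rack

### The arm

A 6-joint arm with a two-finger parallel gripper is mounted at the origin on the work surface. World frame = base frame: x ahead of the robot, y to its left, z up, the work surface at z = 0. Lengths are in m, angles in rad, forces in N, time in s.
With the tool pointing down it reaches from about 0.275 to 0.85 m from the base axis. Payload 19 kg.
Tool frame: the origin (TCP) lies midway between the tips of the shut fingers; the grasp point (between the pads) lies 19 mm behind it; z points along the fingers, y is the line along which they close (so a half turn about z gives the same grasp; the last joint's range is limited). The gripper opens to 85 mm and grips with 20 to 120 N. Pads are 22 mm wide; open, the fingers measure 114 mm over their backs; the gripper's body (76 mm by 85 mm) begins 54 mm behind the grasp point. The pads swing forward as they close: fully open they stand 13 mm farther back than shut.
Start: joints at [1.01, 0.15, 1.437, -0, 1.554, -0.134], TCP at [0.238, 0.523, 0.231] pointing down, gripper open.
Joint ranges: [-2.8, 2.8], [-0.68, 2.1], [0.12, 2.68], [-1.39, 4.53], [0.16, 2.79], [-2.81, 2.81]. Speed limits (rad/s): [1.89, 1.89, 2.22, 3.01, 3.01, 3.01].

### API

Orientations are given as [roll, pitch, yaw] about the fixed x, y, z axes, in that order (R = Rz(yaw) Ry(pitch) Rx(roll)).
In Python, from rig import robot gives the robot as it stands. The module is installed in compiled form; this text tells all that it offers.
- The arm moves only by the shell command python3 -m handwheel 'ROWS' [FORCE]. ROWS is JSON, a list that holds one entry, the list of rows, each a list of 7 numbers: the shift along the world's x, y, z as a fraction of full scale, then the turn, a rotation vector about the world's x, y, z as a fraction of full scale, then the opening, from -1 (shut) to 1 (fully open). A call has exactly 5 rows; each row shifts and turns the commanded pose from where the row before left it; what a row does not reach is not made up. Full scale, the value 1, is 40 cm for a shift and 0.5 rad for a turn. A row lasts 1/8 s, in which the tool goes at most 62.5 mm and 10.7 degrees, less where a joint would pass 70% of its speed; a pose out of reach is approached as far as the arm can. A call with a number of a shift or a turn outside -1 to 1 is refused whole. A call with a gripper value outside its range is refused whole. The fingers move at their own pace and stop on an object; FORCE is the grip in N (left out, the last holds). Time passes only in rows, so rows that do not move let the fingers close, or fill a call up. It gives the time, the measured TCP pose, the force, the opening and the grip force at its end, in the units of the state.
- robot.state(): the state, without advancing time (a new reading comes with each control period).
- robot.snapshot(name): name is "scene" or "side" or "wrist"; returns a dict with "color" (384x512x3 uint8, blue, green, red), "intrinsics" (3x3 intrinsics, pixels), "k1" (the pictures are not rectified: a ray, as slopes to the right and down, at radius r is drawn at 1 + k1 r^2 times it, then the intrinsics apply), "cam_to_world" (4x4, takes a point from camera to world coordinates). Camera axes: x right, y down, z forward; pixel columns grow to the right and rows downward; lengths in m; the calibration is good to about 2 mm. A picture is of the moment at which its call begins. There is no depth.
- robot.finish_job(): hands the job in; it is judged then, once.
Trained networks look in the newest picture that a camera, given by its name, has taken for a name from the list of things; names that differ only in an ending like _2 or _b are one class to them, and where a whole thing is asked for, a point or a joint stands for the part that bears it (a point fixed in the world has none). Each returns a list of dicts, best first, with "score" (0 to 1); they miss things now and then, are a little off and sometimes report something else, mostly with a low value. They report only what shows in the picture. A call takes as long as a camera call. They do not tell look-alikes from the thing itself.
- robot.recognise(query, camera): "at" ([x, y, z] in m, in world coordinates, good to about 4 mm: the middle of the surface that is visible of it).
- robot.mark_of(query, camera): "at" ([x, y, z] in m, in world coordinates, good to about 4 mm: a listed point, or the origin of a listed thing).
The state is a dict: "time": time; "joint_pos": joint angles; "qvel": joint speeds; "joint_torque": joint torques, N m; "ee_pos": TCP position; "tcp_rot": TCP orientation; "contact_force": force on the tool from outside, world axes, zero at the start; "ft_torque": the same for the moment, N m; "grip_width": opening from 0.0 (shut) to 1.0 (fully open); "grip_force": force on a finger pad.
Only numpy, scipy, OpenCV 4.12 (cv2) and the standard library are available. Lean on these libraries where they do the work, as an engineer would, in place of code of your own. Each camera call takes 0.05 s, during which the arm holds its last target. There are 200 camera calls.

### The job

Slide the loose yellow and green picture boards off their runners onto the blue one, and push all three gently up against the red sprung stop so that their edges are flush (feel for the stop, do not ram it). Then press the yellow pedal down to its stop so that its paddle squares the pile against the fence, and let it come back up; if that opened a gap, nudge the boards up to the stop again, so that a neat, square pile is left. Do not disturb the other toys.

Things in the scene. Friction and masses are not known exactly. Their poses are not given: they have to be found in the camera images.
- rack: Maple squaring rack, fixed. Origin at table height on the squared pile's centre line; x: push direction, away from the robot to the stop; y left; z up. Sizes in mm. Floor top z=10, x=-175 to 155. Straight fence on the right, face at y=-48.5, top z=54. Near half (x=-170 to -45) has two runners, far half a flat floor where the blue board lies.
- slot (a point): Middle of the rack's open slot between the two runners, on the rack floor; axes as the rack's. It lies at rack (-107, 16, 10) mm. The slot is 56 mm wide (rack y=-12 to 44) and open at both ends; the runners' tops are 13 mm above its floor. Fingers can travel along it at low height and push all three boards at once. Left wall beyond the runner: rack y=82, top z=42.
- paddle_face (a point): Middle of the blue paddle's pushing face, left of the pile: 120 mm long (rack x=-15 to 105), top z=52; face at rack y=80 at rest. The pedal drives it right to y=47.5, 96 mm from the fence.
- gauge: Fixed steel bracket of the red stop; origin at rack (155, 0, 10) mm, axes as the rack's. Before it stands the stop: a red bar, rack y=-45.5 to 39.5, z=11 to 50, sprung (4 N per mm, 7 mm travel). Its setting changes each time and is not reported: the face stands anywhere from rack x=85 to 115, to be found by touch. More than 25 N on it is too much.
- board_a: Blue wooden board with white disc, 95 x 95 x 12 mm, about 85 g (varies), too wide to grip; origin at centre of underside, z up, edges along x and y. Starts loose and askew on the rack floor in the far half, short of the stop: the bottom of the pile.
- board_b: Yellow board with green square, same size and origin; starts askew on the runners: the middle of the pile.
- board_c: Green board with red disc and white bar, same size and origin; starts askew on top of the yellow one: the top of the pile.
- pedal (a joint): Yellow spring pedal at the left of the rack: 0 up, 0.35 rad fully down at its stop. Hinge axis along rack y at rack (50, 190, 52) mm, at the pedal's far end. Takes about 8 N on the pad to reach the stop; springs back. It works the blue paddle.
- pedal_pad (a point): Centre of the top of the pedal's black pad (35 x 46 mm), where to press; at rest rack (-37, 190, 77), moves down about 30 mm. Axes turn with the pedal.
- lucky_cat: White ceramic cat, 115 mm tall, 80 mm across, on the turntable; origin under its centre. Leave alone.
- turntable: Round wooden turntable, 210 mm across, 28 mm high, fixed; origin under its centre.
- jar: Glass jar, 70 mm across, 100 mm tall; origin under its centre. Leave alone.
- tin_bus: Red tin bus, 120 x 50 x 68 mm, long along x; origin under its centre. Leave alone.
- mallet: Wooden xylophone mallet lying along its x, 240 mm long, 24 mm high. Leave alone.
- block: Green 45 mm wooden block; origin under its centre. Leave alone.
- lid_box: White plastic box with hinged lid, shut, 160 x 200 mm, about 100 mm high with the lid and 140 mm at its knob, fixed; origin under its centre.
Mind the look-alikes: they are no part of the job. There is more than one size of the board_a; the job needs the largest.

How it is judged:
By the outcome, as a careful person would: the job done as asked, in the order asked, and still so for the second after the job is handed in, with the robot touching nothing.
It also fails if it takes over 69 s, if anything falls off the work surface, if the arm or the gripper's body presses on something with over 40 N, if the wrist force passes 120 N, or if a joint passes its speed limit or range.

## Working session

There is one attempt and no reset: what is moved stays moved. The work goes in short steps, Python scripts to look and compute and a shell command to move; the robot and the scene stay as the last step left them, time stands still between calls to the robot, and variables do not carry over. Pictures are saved under pics/ and viewed, at most 10 in all, crops included, and the job is handed in when it is done.

```bash
mkdir -p pics; cat > h.py <<'E'
import numpy as np, cv2
from rig import robot
def snap(n,f=None):
    s=robot.snapshot(n)
    if f: cv2.imwrite('pics/'+f,s['color'])
    return s
def proj(s,P):
    M=np.linalg.inv(s['cam_to_world']);p=M[:3,:3]@np.array(P)+M[:3,3]
    a=p[:2]/p[2];a=a*(1+s['k1']*(a@a));K=s['intrinsics'];return K[:2,:2]@a+K[:2,2]
def ray(s,u):
    K=s['intrinsics'];d=np.linalg.inv(K)@[u[0],u[1],1];a=d[:2].copy();b=a.copy()
    for _ in range(20): b=a/(1+s['k1']*(b@b))
    T=s['cam_to_world'];return T[:3,3],T[:3,:3]@np.array([b[0],b[1],1])
def atz(s,u,z):
    o,d=ray(s,u);return o+d*(z-o[2])/d[2]
E
python3 - <<'E'
from h import *
for c in ['scene','side']:
    s=snap(c,c+'0.png')
    for n in ['rack','slot','paddle_face','gauge','board_a','board_b','board_c','pedal_pad','pedal','lucky_cat','jar','tin_bus','mallet','block','lid_box','turntable']:
        r=robot.mark_of(n,c)
        print(c,n,[(np.round(x['at'],3).tolist(),round(x['score'],2),np.round(proj(s,x['at'])).astype(int).tolist()) for x in r[:4]])
s=snap('wrist','w0.png')
print(robot.state())
E
```

```text
scene rack [([0.611, 0.094, -0.004], 0.89, [287, 231])]
scene slot [([0.504, 0.1, 0.011], 0.95, [282, 202]), ([0.652, 0.458, 0.002], 0.22, [405, 226])]
scene paddle_face [([0.652, 0.176, 0.032], 0.91, [319, 231])]
scene gauge [([0.768, 0.108, 0.01], 0.6, [305, 272])]
scene board_a [([0.639, -0.065, 0.003], 0.93, [237, 244]), ([0.497, 0.099, 0.033], 0.92, [282, 196]), ([0.632, 0.109, 0.01], 0.63, [294, 233]), ([0.488, -0.098, 0.002], 0.6, [221, 207])]
scene board_b [([0.639, -0.065, 0.003], 0.93, [237, 244]), ([0.497, 0.099, 0.033], 0.92, [282, 196]), ([0.632, 0.109, 0.01], 0.63, [294, 233]), ([0.488, -0.098, 0.002], 0.6, [221, 207])]
scene board_c [([0.639, -0.065, 0.003], 0.93, [237, 244]), ([0.497, 0.099, 0.033], 0.92, [282, 196]), ([0.632, 0.109, 0.01], 0.63, [294, 233]), ([0.488, -0.098, 0.002], 0.6, [221, 207])]
scene pedal_pad [([0.561, 0.284, 0.077], 0.94, [347, 194])]Traceback (most recent call last):
  File "<stdin>", line 5, in <module>
ValueError: it knows: block, board, gauge, jar, lid_box, lucky_cat, mallet, paddle_face, pedal_pad, rack, slot, tin_bus, turntable
```

```bash
python3 - <<'E'
from h import *
for c in ['scene','side']:
    s=snap(c,c+'0.png')
    for n in ['rack','slot','paddle_face','gauge','board_a','pedal_pad','lucky_cat','jar','tin_bus','mallet','block','lid_box','turntable'][0 if c=='side' else 6:]:
        r=robot.mark_of(n,c)
        print(c,n,[(np.round(x['at'],3).tolist(),round(x['score'],2),np.round(proj(s,x['at'])).astype(int).tolist()) for x in r[:5]])
s=snap('wrist','w0.png')
st=robot.state();print(st['time'],st['ee_pos'],st['tcp_rot'],st['contact_force'])
a=cv2.imread('pics/scene0.png');b=cv2.imread('pics/side0.png')
cv2.imwrite('pics/both.png',cv2.resize(np.hstack([a,b]),(800,300),interpolation=cv2.INTER_AREA))
cv2.imwrite('pics/scrop.png',cv2.resize(a[160:310,200:400],(800,600),interpolation=cv2.INTER_CUBIC))
E
```

```text
scene lucky_cat [([0.43, -0.423, 0.031], 0.74, [115, 199])]
scene jar [([0.671, -0.428, 0.003], 0.65, [107, 269])]
scene tin_bus [([0.653, 0.456, 0.001], 0.94, [405, 227]), ([0.628, 0.109, 0.008], 0.51, [294, 232])]
scene mallet [([0.628, 0.107, 0.009], 0.66, [293, 232]), ([0.332, -0.284, 0.004], 0.62, [162, 179]), ([0.709, -0.296, 0.0], 0.52, [156, 275])]
scene block [([0.708, -0.294, -0.0], 0.98, [157, 275])]
scene lid_box [([0.374, 0.538, -0.001], 0.85, [393, 164]), ([0.33, -0.288, 0.002], 0.18, [161, 179])]
scene turntable [([0.444, -0.462, 0.001], 0.62, [104, 210])]
side rack [([0.614, 0.095, 0.004], 0.74, [264, 190])]
side slot [([0.505, 0.101, 0.01], 0.87, [234, 197])]
side paddle_face [([0.655, 0.176, 0.035], 0.52, [265, 166]), ([0.649, 0.453, 0.002], 0.21, [235, 133])]
side gauge [([0.562, 0.278, 0.08], 0.24, [230, 147])]
side board_a [([0.486, -0.1, -0.002], 0.83, [253, 245]), ([0.629, 0.107, 0.006], 0.75, [267, 186]), ([0.635, -0.066, -0.0], 0.68, [292, 221]), ([0.5, 0.099, 0.036], 0.65, [233, 192]), ([0.497, 0.097, 0.021], 0.52, [232, 196])]
side pedal_pad [([0.562, 0.276, 0.081], 0.76, [230, 147])]
side lucky_cat [([0.434, -0.423, 0.034], 0.94, [288, 343])]
side jar [([0.672, -0.428, 0.002], 0.55, [369, 311]), ([0.652, 0.455, -0.001], 0.43, [236, 133])]
side tin_bus [([0.648, 0.451, 0.0], 0.66, [235, 134])]
side mallet [([0.335, -0.282, -0.003], 0.96, [228, 316])]
side block [([0.708, -0.291, -0.001], 0.95, [351, 267])]
side lid_box [([0.369, 0.534, 0.004], 0.59, [165, 139]), ([0.671, -0.43, 0.002], 0.52, [369, 312])]
side turntable [([0.446, -0.462, -0.002], 0.68, [299, 361]), ([0.56, 0.275, 0.082], 0.5, [230, 147])]
1.6 [0.23802801 0.5233826  0.23127024] [-3.14148103e+00  4.51732787e-07  2.71482772e+00] [0.87885328 0.20856313 0.00489993]
```

View pics/both.png

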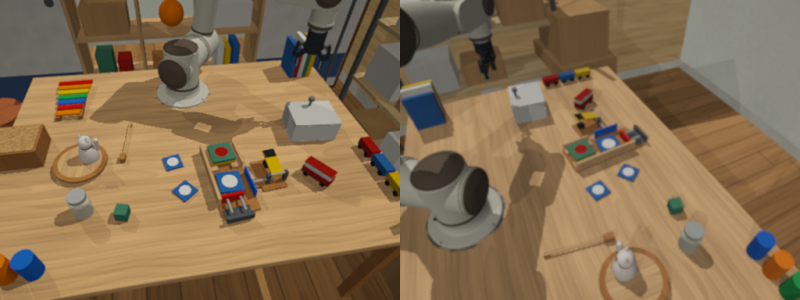

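View pics/scrop.png

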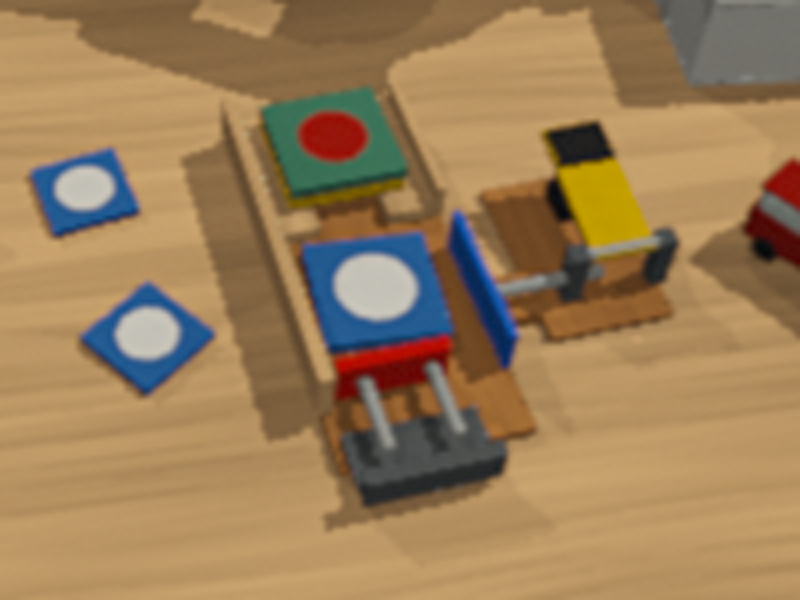

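The view shows the rack with the large blue board at scene (294,232), and yellow and green on the runners at (282,198). The stop is at about (298,250) and the pedal pad at (345,195). The look-alikes for board_a are the two smaller blue boards lying on the table at (221,207) and (237,244), so I choose the large one inside the rack. Next I move the wrist camera over the rack.

```bash
python3 -m handwheel '[[[0.045,-0.11,0.03,0,0,0.1,-0.65],[0.045,-0.11,0.03,0,0,0.1,-0.65],[0.045,-0.11,0.03,0,0,0.1,-0.65],[0.045,-0.11,0,0,0,0.1,-0.65],[0.045,-0.11,0,0,0,0.1,-0.65]]]' ; python3 -m handwheel '[[[0.045,-0.11,0,0,0,0.1,-0.65],[0.045,-0.11,0,0,0,0.1,-0.65],[0.045,-0.11,0,0,0,0.1,-0.65],[0.045,-0.11,0,0,0,0.1,-0.65],[0.045,-0.11,0,0,0,0.1,-0.65]]]'
python3 - <<'E'
from h import *
s=snap('wrist','w1.png')
for n in ['rack','slot','paddle_face','gauge','board_a','pedal_pad']:
    r=robot.mark_of(n,'wrist')
    print(n,[(np.round(x['at'],4).tolist(),round(x['score'],2),np.round(proj(s,x['at'])).astype(int).tolist()) for x in r[:4]])
print(np.round(s['cam_to_world'],3))
E
```

```text
time: 2.22
ee_pos: [0.3283, 0.302, 0.2675]
tcp_rot: [3.141, 0.0, 2.967]
contact_force: [0.4, -0.0, 0.4]
grip_width: 0.171
grip_force: 0.0
time: 2.85
ee_pos: [0.4183, 0.0818, 0.2675]
tcp_rot: [-3.141, 0.001, -3.067]
contact_force: [0.5, 0.5, 0.5]
grip_width: 0.173
grip_force: 0.0
rack [([0.6149, 0.09, -0.0014], 0.84, [250, 282])]
slot []
paddle_face []
gauge [([0.7673, 0.1075, 0.0105], 0.77, [254, 363])]
board_a [([0.4888, -0.0958, -0.005], 0.98, [126, 195]), ([0.626, 0.1058, 0.0098], 0.77, [260, 293]), ([0.6421, -0.0608, 0.0026], 0.66, [153, 291]), ([0.4981, 0.1003, 0.0335], 0.56, [264, 222])]
pedal_pad [([0.5589, 0.2782, 0.0744], 0.64, [398, 287])]
[[-0.075  0.944  0.32   0.335]
 [ 0.997  0.072  0.023  0.076]
 [-0.001  0.321 -0.947  0.411]
 [ 0.     0.     0.     1.   ]]
```

View pics/w1.png

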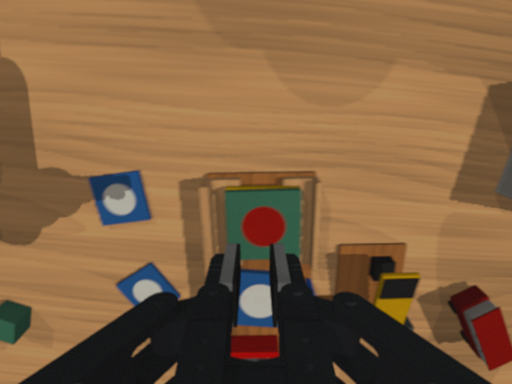

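```bash
python3 - <<'E'
from h import *
from scipy.optimize import least_squares
L={'r':(0,0),'s':(-107,16),'p':(45,80),'g':(155,0),'d':(-37,190)}
O=[('r',.611,.094),('s',.504,.1),('p',.652,.176),('g',.768,.108),('d',.561,.284),('r',.614,.095),('s',.505,.101),('p',.655,.176),('d',.562,.276),('r',.615,.09),('g',.767,.1075),('d',.559,.278)]
def f(q):
    c,s=np.cos(q[2]),np.sin(q[2]);out=[]
    for n,x,y in O:
        a,b=np.array(L[n])/1e3; out+=[q[0]+c*a-s*b-x,q[1]+s*a+c*b-y]
    return np.array(out)*1e3
r=least_squares(f,[.61,.09,.08],loss='soft_l1');print(r.x,np.round(r.fun,1))
q=r.x;c,s=np.cos(q[2]),np.sin(q[2])
W=lambda x,y,z:[q[0]+(c*x-s*y)/1e3,q[1]+(s*x+c*y)/1e3,z/1e3]
np.save('q.npy',q)
im=cv2.imread('pics/w1.png');S=snap('wrist');K=4
big=cv2.resize(im[150:300,170:370],None,fx=K,fy=K,interpolation=cv2.INTER_CUBIC)
def ln(P,Q,col):
    a,b=[tuple(np.round((proj(S,W(*v))-[170,150]+.5)*K).astype(int).tolist()) for v in (P,Q)];cv2.line(big,a,b,col,1)
ln((-170,-48.5,54),(155,-48.5,54),(255,255,0));ln((-170,82,42),(-45,82,42),(255,0,255));ln((-175,-48,10),(-175,82,10),(0,255,0))
ln((-170,-12,23),(-45,-12,23),(255,255,255));ln((-170,44,23),(-45,44,23),(255,255,255))
cv2.imwrite('pics/w1o.png',big)
for P in [(-200,16,0),(-37,190,77)]:print(P,np.round(W(*P),4))
E
```

```text
[0.61356919 0.09342013 0.08537297] [ 2.6 -0.6  1.6  0.2 -0.4  1.   0.  -1.4 -0.5 -4.4 -0.4 -1.6  0.6 -0.8
 -3.4  1.  -1.5  3.6 -1.4  3.4  1.  -0.9  1.5  1.6]
(-200, 16, 0) [0.4129 0.0923 0.    ]
(-37, 190, 77) [0.5605 0.2796 0.077 ]
```

View pics/w1o.png

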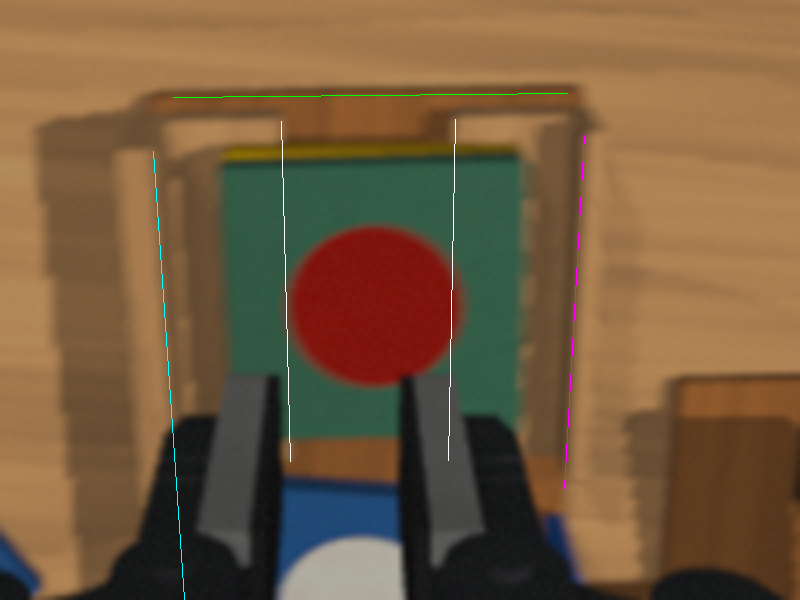

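The overlay matches the rack: the fence edge is at crop x≈155, the slot edges at 281 and 455, and the near end at y≈95. The yellow and green boards lie on the runners, with their near edge at about y=150. I go down in front of the slot and push.

```bash
python3 -m handwheel '[[[-0.0135,0.026,-0.14,0,0,0.022,-0.65],[0,0,-0.14,0,0,0,-0.65],[0,0,-0.14,0,0,0,-0.65],[0,0,-0.14,0,0,0,-0.65],[0,0,-0.06,0,0,0,-0.65]]]'; python3 -m handwheel '[[[0,0,-0.012,0,0,0,-0.65],[0.025,0.002,0,0,0,0,-0.65],[0.025,0.002,0,0,0,0,-0.65],[0.02,0.002,0,0,0,0,-0.65],[0.02,0.002,0,0,0,0,-0.65]]]'
```

```text
time: 3.88
ee_pos: [0.4109, 0.0946, 0.0166]
tcp_rot: [3.142, -0.003, -3.056]
contact_force: [0.1, -0.2, 1.1]
grip_width: 0.18
grip_force: 0.0
time: 4.5
ee_pos: [0.4492, 0.097, 0.0148]
tcp_rot: [-3.141, -0.0, -3.057]
contact_force: [-2.0, -0.4, 2.4]
grip_width: 0.171
grip_force: 1.3
```

```bash
python3 -m handwheel '[[[0.02,0.0017,0,0,0,0,-0.65],[0.02,0.0017,0,0,0,0,-0.65],[0.02,0.0017,0,0,0,0,-0.65],[0.02,0.0017,0,0,0,0,-0.65],[0.02,0.0017,0,0,0,0,-0.65]]]'; python3 -m handwheel '[[[0.02,0.0017,0,0,0,0,-0.65],[0.02,0.0017,0,0,0,0,-0.65],[0.02,0.0017,0,0,0,0,-0.65],[0.02,0.0017,0,0,0,0,-0.65],[0.02,0.0017,0,0,0,0,-0.65]]]'
python3 - <<'E'
from h import *
a=snap('scene')['color'];w=snap('wrist')['color'];S=snap('side')['color']
A=cv2.resize(a[160:310,200:400],(400,300),interpolation=cv2.INTER_CUBIC);B=cv2.resize(w[150:384,100:412],(400,300));C=cv2.resize(S[120:240,190:350],(400,300),interpolation=cv2.INTER_CUBIC)
cv2.imwrite('pics/p2.png',np.vstack([np.hstack([A,B]),np.hstack([C,C*0])]))
E
```

```text
time: 5.12
ee_pos: [0.4892, 0.1004, 0.0144]
tcp_rot: [-3.141, -0.0, -3.057]
contact_force: [-3.5, -0.7, 3.5]
grip_width: 0.178
grip_force: 1.7
time: 5.75
ee_pos: [0.5292, 0.1038, 0.0145]
tcp_rot: [-3.141, 0.0, -3.057]
contact_force: [-4.3, 0.1, 2.9]
grip_width: 0.174
grip_force: 1.8
```

View pics/p2.png

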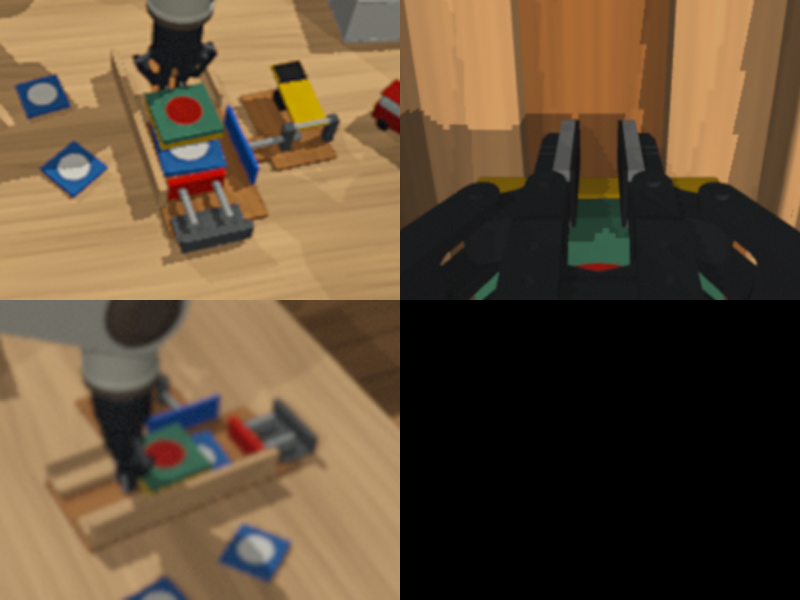

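The boards are sliding well. Yellow and green are half off the runners, with green at crop (185,110) above blue at (195,150). The stop is at (200,180) and the pusher is in the slot. I carry on more slowly.

```bash
python3 -m handwheel '[[[0.015,0.0013,0,0,0,0,-0.65],[0.015,0.0013,0,0,0,0,-0.65],[0.015,0.0013,0,0,0,0,-0.65],[0.015,0.0013,0,0,0,0,-0.65],[0.015,0.0013,0,0,0,0,-0.65]]]'|head -4; python3 -m handwheel '[[[0.01,0.0009,0,0,0,0,-0.65],[0.01,0.0009,0,0,0,0,-0.65],[0.01,0.0009,0,0,0,0,-0.65],[0.01,0.0009,0,0,0,0,-0.65],[0,0,0,0,0,0,-0.65]]]'|head -4
```

```text
time: 6.52
ee_pos: [0.559, 0.1064, 0.0144]
tcp_rot: [-3.141, -0.0, -3.057]
contact_force: [-1.6, -0.3, 0.3]
time: 7.15
ee_pos: [0.5749, 0.1078, 0.0145]
tcp_rot: [-3.141, 0.0, -3.057]
contact_force: [-0.5, 0.0, -0.3]
```

```bash
python3 -m handwheel '[[[0.008,0.0007,0,0,0,0,-0.65],[0.006,0.0005,0,0,0,0,-0.65],[0.006,0.0005,0,0,0,0,-0.65],[0.004,0.0003,0,0,0,0,-0.65],[0.004,0.0003,0,0,0,0,-0.65]]]'|head -4; python3 -m handwheel '[[[0.004,0.0003,0,0,0,0,-0.65],[0.004,0.0003,0,0,0,0,-0.65],[0.004,0.0003,0,0,0,0,-0.65],[0,0,0,0,0,0,-0.65],[0,0,0,0,0,0,-0.65]]]'|head -4
python3 - <<'E'
from h import *
a=snap('scene')['color'];S=snap('side')['color']
A=cv2.resize(a[200:275,250:350],(400,300),interpolation=cv2.INTER_CUBIC);C=cv2.resize(S[140:215,220:320],(400,300),interpolation=cv2.INTER_CUBIC)
cv2.imwrite('pics/p3.png',np.hstack([A,C]))
E
```

```text
time: 7.78
ee_pos: [0.5859, 0.1088, 0.0145]
tcp_rot: [-3.141, -0.0, -3.057]
contact_force: [-2.9, -0.7, 0.2]
time: 8.4
ee_pos: [0.5908, 0.1091, 0.0145]
tcp_rot: [-3.141, 0.0, -3.057]
contact_force: [-0.8, 0.4, 0.2]
```

View pics/p3.png

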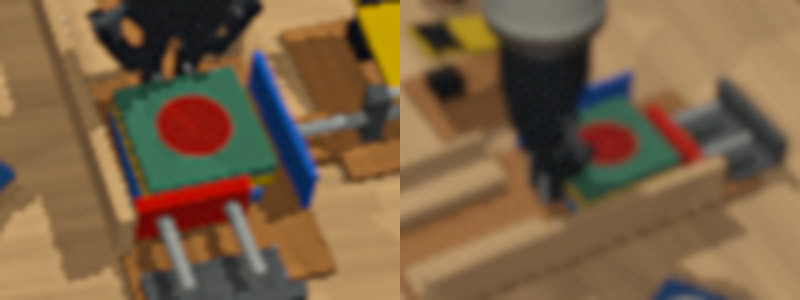

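The pile is over blue, and the green far edge almost meets the red bar at crop (195,190). Now I feel for the stop in about 1 mm steps.

```bash
for i in 1 2; do python3 -m handwheel '[[[0.0025,0.0002,0,0,0,0,-0.65],[0.0025,0.0002,0,0,0,0,-0.65],[0,0,0,0,0,0,-0.65],[0,0,0,0,0,0,-0.65],[0,0,0,0,0,0,-0.65]]]'|sed -n '2p;4p'; done
```

```text
ee_pos: [0.5926, 0.1093, 0.0145]
contact_force: [-3.8, -1.2, 2.5]
ee_pos: [0.5941, 0.1093, 0.0144]
contact_force: [-7.7, -1.7, 4.8]
```

```bash
python3 -m handwheel '[[[0.0025,0.0002,0,0,0,0,-0.65],[0,0,0,0,0,0,-0.65],[0,0,0,0,0,0,-0.65],[0,0,0,0,0,0,-0.65],[0,0,0,0,0,0,-0.65]]]'|sed -n '2p;4p'
python3 - <<'E'
from h import *
a=snap('scene')['color'];S=snap('side')['color']
A=cv2.resize(a[200:275,250:350],(400,300),interpolation=cv2.INTER_CUBIC);C=cv2.resize(S[140:215,220:320],(400,300),interpolation=cv2.INTER_CUBIC)
cv2.imwrite('pics/p4.png',np.hstack([A,C]))
E
```

```text
ee_pos: [0.5947, 0.1093, 0.0143]
contact_force: [-12.2, -2.3, 6.8]
```

View pics/p4.png

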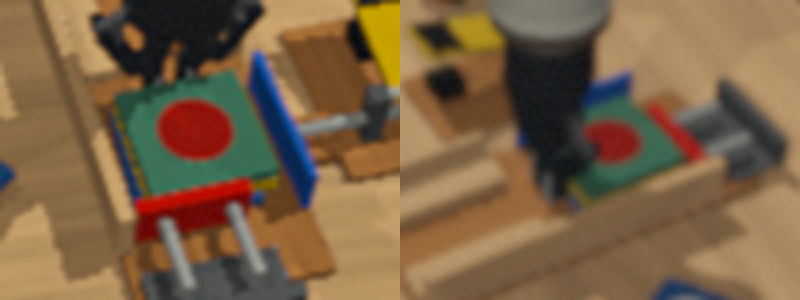

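The force is 12 N against the sprung stop, and green's far edge lies along the red bar. I ease back, lift, and go to the pedal.

```bash
python3 -m handwheel '[[[-0.0025,-0.0002,0,0,0,0,-0.65],[-0.0025,-0.0002,0,0,0,0,-0.65],[-0.0025,-0.0002,0,0,0,0,-0.65],[-0.02,-0.0017,0,0,0,0,-0.65],[-0.04,-0.0034,0,0,0,0,-0.65]]]'|sed -n '2p;4p'; python3 -m handwheel '[[[0,0,0.14,0,0,0,-0.65],[0,0,0.14,0,0,0,-0.65],[0,0.14,0.03,0,0,0,-1],[0,0.14,0,0,0,0,-1],[0,0.14,0,0,0,0,-1]]]'|sed -n '2p;4p'
python3 - <<'E'
from h import *
for c in ['wrist','scene','side']:
    s=snap(c,c+'5.png')
    for n in ['pedal_pad','board_a','gauge']:
        print(c,n,[(np.round(x['at'],4).tolist(),round(x['score'],2)) for x in robot.mark_of(n,c)[:4]])
E
```

```text
ee_pos: [0.5683, 0.1072, 0.0144]
contact_force: [-0.3, -0.1, 0.1]
ee_pos: [0.5682, 0.2768, 0.1389]
contact_force: [0.3, -0.9, 0.4]
wrist pedal_pad []
wrist board_a [([0.6531, 0.1151, 0.0305], 0.79), ([0.5049, 0.1009, 0.0084], 0.64)]
wrist gauge [([0.7681, 0.1031, 0.0105], 0.94)]
scene pedal_pad [([0.5618, 0.2858, 0.0766], 0.59)]
scene board_a [([0.6505, 0.1158, 0.0309], 0.87), ([0.4908, -0.0969, -0.0031], 0.79), ([0.6362, -0.064, 0.0023], 0.61), ([0.6555, 0.1119, 0.0093], 0.41)]
scene gauge [([0.7641, 0.1065, 0.0084], 0.56)]
side pedal_pad [([0.5592, 0.2781, 0.0797], 0.69)]
side board_a [([0.6343, -0.0668, -0.0001], 0.96), ([0.4856, -0.0991, 0.0006], 0.95), ([0.6534, 0.1104, 0.0389], 0.84), ([0.6503, 0.4553, 0.0026], 0.58)]
side gauge [([0.7697, 0.1086, 0.0072], 0.65)]
```

```bash
python3 -m handwheel '[[[-0.02,0.01,-0.06,0,0,0,-1],[0,0,-0.06,0,0,0,-1],[0,0,-0.02,0,0,0,-1],[0,0,-0.01,0,0,0,-1],[0,0,-0.01,0,0,0,-1]]]'|sed -n '2p;4p'; python3 -m handwheel '[[[0,0,-0.01,0,0,0,-1],[0,0,-0.01,0,0,0,-1],[0,0,-0.01,0,0,0,-1],[0,0,0,0,0,0,-1],[0,0,0,0,0,0,-1]]]'|sed -n '2p;4p'
```

```text
ee_pos: [0.5611, 0.2793, 0.0753]
contact_force: [-2.3, -0.9, 4.6]
ee_pos: [0.5605, 0.2793, 0.0626]
contact_force: [-3.7, 0.5, 4.5]
```

```bash
python3 -m handwheel '[[[0,0,-0.008,0,0,0,-1],[0,0,-0.008,0,0,0,-1],[0,0,-0.006,0,0,0,-1],[0,0,0,0,0,0,-1],[0,0,0,0,0,0,-1]]]'|sed -n '2p;4p'; python3 -m handwheel '[[[0,0,-0.005,0,0,0,-1],[0,0,-0.004,0,0,0,-1],[0,0,0,0,0,0,-1],[0,0,0,0,0,0,-1],[0,0,0,0,0,0,-1]]]'|sed -n '2p;4p'
```

```text
ee_pos: [0.5604, 0.2793, 0.0539]
contact_force: [-7.6, -0.3, 7.1]
ee_pos: [0.5604, 0.2793, 0.0504]
contact_force: [-6.5, -1.0, 7.4]
```

```bash
for i in 1 2; do python3 -m handwheel '[[[0,0,-0.004,0,0,0,-1],[0,0,0,0,0,0,-1],[0,0,0,0,0,0,-1],[0,0,0,0,0,0,-1],[0,0,0,0,0,0,-1]]]'|sed -n '2p;4p'; done
```

```text
ee_pos: [0.5605, 0.2793, 0.049]
contact_force: [-7.4, -0.9, 9.4]
ee_pos: [0.5605, 0.2793, 0.0475]
contact_force: [-7.2, 0.3, 9.6]
```

```bash
for i in 1 2; do python3 -m handwheel '[[[0,0,-0.004,0,0,0,-1],[0,0,0,0,0,0,-1],[0,0,0,0,0,0,-1],[0,0,0,0,0,0,-1],[0,0,0,0,0,0,-1]]]'|sed -n '2p;4p'; done
python3 - <<'E'
from h import *
a=snap('scene')['color'];S=snap('side')['color']
A=cv2.resize(a[180:270,250:370],(400,300),interpolation=cv2.INTER_CUBIC);C=cv2.resize(S[130:205,220:320],(400,300),interpolation=cv2.INTER_CUBIC)
cv2.imwrite('pics/p6.png',np.hstack([A,C]))
E
```

```text
ee_pos: [0.5606, 0.2794, 0.0464]
contact_force: [-8.0, -1.2, 16.5]
ee_pos: [0.5607, 0.2795, 0.0459]
contact_force: [-15.1, -4.2, 29.3]
```

View pics/p6.png

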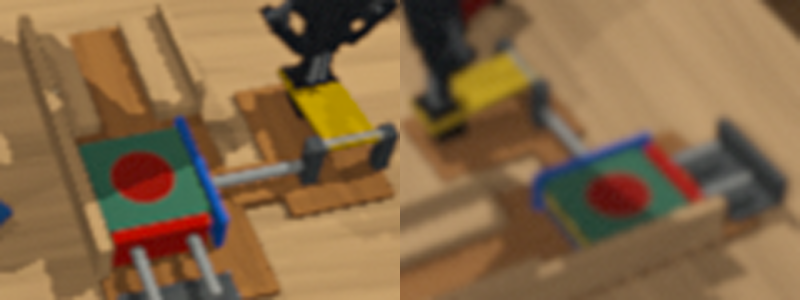

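The pedal is at its stop: the force rose sharply to 29 N. The paddle at crop (200,180) holds the pile against the fence. I release it and go back over the slot.

```bash
python3 -m handwheel '[[[0,0,0.02,0,0,0,-1],[0,0,0.03,0,0,0,-1],[0,0,0.03,0,0,0,-1],[0,0,0.06,0,0,0,-1],[0,0,0.07,0,0,0,-1]]]'|sed -n '2p;4p'; python3 -m handwheel '[[[0,-0.14,0.02,0,0,0,-0.65],[0,-0.14,0,0,0,0,-0.65],[-0.007,-0.14,0,0,0,0,-0.65],[0,-0.016,0,0,0,0,-0.65],[0,0,0,0,0,0,-0.65]]]'|sed -n '2p;4p'
python3 - <<'E'
from h import *
a=snap('scene')['color'];S=snap('side')['color'];w=snap('wrist')['color']
A=cv2.resize(a[190:280,250:370],(400,300),interpolation=cv2.INTER_CUBIC);C=cv2.resize(S[130:205,220:320],(400,300),interpolation=cv2.INTER_CUBIC)
B=cv2.resize(w[150:384,100:412],(400,300))
cv2.imwrite('pics/p7.png',np.vstack([np.hstack([A,C]),np.hstack([B,B*0])]))
E
```

```text
ee_pos: [0.5603, 0.279, 0.1282]
contact_force: [0.4, -0.0, -0.9]
ee_pos: [0.5579, 0.1047, 0.1359]
contact_force: [0.7, 0.3, -0.0]
```

View pics/p7.png

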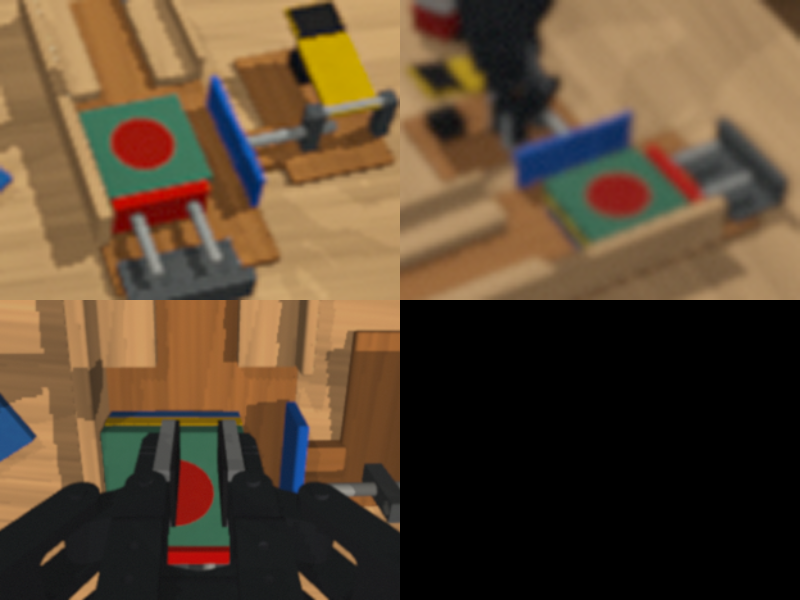

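The pedal is back up with the paddle at rest. The pile is square against the fence, with blue, yellow and green stacked (lower view, near edge y≈415–430). I nudge it again to the stop.

```bash
python3 -m handwheel '[[[0,0,-0.14,0,0,0,-0.65],[0,0,-0.1,0,0,0,-0.65],[0,0,-0.064,0,0,0,-0.65],[0.02,0.0017,0,0,0,0,-0.65],[0.02,0.0017,0,0,0,0,-0.65]]]'|sed -n '2p;4p'; python3 -m handwheel '[[[0.02,0.0017,0,0,0,0,-0.65],[0.008,0.0007,0,0,0,0,-0.65],[0.005,0.0004,0,0,0,0,-0.65],[0.0025,0.0002,0,0,0,0,-0.65],[0,0,0,0,0,0,-0.65]]]'|sed -n '2p;4p'
for i in 1 2; do python3 -m handwheel '[[[0.0025,0.0002,0,0,0,0,-0.65],[0.0025,0.0002,0,0,0,0,-0.65],[0,0,0,0,0,0,-0.65],[0,0,0,0,0,0,-0.65],[0,0,0,0,0,0,-0.65]]]'|sed -n '2p;4p'; done
```

```text
ee_pos: [0.5742, 0.1072, 0.0141]
contact_force: [0.7, 0.6, 0.2]
ee_pos: [0.588, 0.1073, 0.0141]
contact_force: [-0.8, -0.8, -0.0]
ee_pos: [0.59, 0.1075, 0.0141]
contact_force: [0.5, 1.1, -0.4]
ee_pos: [0.592, 0.1077, 0.014]
contact_force: [0.4, 1.3, 0.6]
```

```bash
for i in 1 2 3; do python3 -m handwheel '[[[0.0025,0.0002,0,0,0,0,-0.65],[0,0,0,0,0,0,-0.65],[0,0,0,0,0,0,-0.65],[0,0,0,0,0,0,-0.65],[0,0,0,0,0,0,-0.65]]]'|sed -n '2p;4p'; done
```

```text
ee_pos: [0.593, 0.1078, 0.0141]
contact_force: [-0.7, 0.6, -0.1]
ee_pos: [0.594, 0.1079, 0.014]
contact_force: [-1.0, 0.7, -0.2]
ee_pos: [0.595, 0.108, 0.014]
contact_force: [-2.9, 0.5, 0.6]
```

```bash
for i in 1 2; do python3 -m handwheel '[[[0.0025,0.0002,0,0,0,0,-0.65],[0,0,0,0,0,0,-0.65],[0,0,0,0,0,0,-0.65],[0,0,0,0,0,0,-0.65],[0,0,0,0,0,0,-0.65]]]'|sed -n '2p;4p'; done
```

```text
ee_pos: [0.5961, 0.108, 0.0141]
contact_force: [-0.4, -0.2, 0.5]
ee_pos: [0.5967, 0.1081, 0.0141]
contact_force: [-4.9, -1.2, 3.2]
```

```bash
for i in 1; do python3 -m handwheel '[[[0.0025,0.0002,0,0,0,0,-0.65],[0,0,0,0,0,0,-0.65],[0,0,0,0,0,0,-0.65],[0,0,0,0,0,0,-0.65],[0,0,0,0,0,0,-0.65]]]'|sed -n '2p;4p'; done
python3 - <<'E'
from h import *
import json
st=robot.state();print(st['time'])
snap('side','side8.png');snap('scene','scene8.png')
E
```

```text
ee_pos: [0.5973, 0.1081, 0.0141]
contact_force: [-9.2, -0.7, 5.8]
25.075
```

```bash
python3 -m handwheel '[[[0.0015,0.0001,0,0,0,0,-0.65],[0,0,0,0,0,0,-0.65],[0,0,0,0,0,0,-0.65],[0,0,0,0,0,0,-0.65],[0,0,0,0,0,0,-0.65]]]'|sed -n '2p;4p'; python3 -m handwheel '[[[-0.0015,-0.0001,0,0,0,0,-0.65],[-0.0015,-0.0001,0,0,0,0,-0.65],[-0.0015,-0.0001,0,0,0,0,-0.65],[-0.0015,-0.0001,0,0,0,0,-0.65],[-0.0025,-0.0002,0,0,0,0,-0.65]]]'|sed -n '2p;4p';python3 -m handwheel '[[[-0.0025,-0.0002,0,0,0,0,-0.65],[-0.0025,-0.0002,0,0,0,0,-0.65],[-0.02,-0.0017,0,0,0,0,-0.65],[-0.04,-0.0034,0,0,0,0,-0.65],[0,0,0,0,0,0,-0.65]]]'|sed -n '2p;4p'; python3 -m handwheel '[[[0,0,0.14,0,0,0,-0.65],[-0.07,0,0.14,0,0,0,-0.65],[-0.07,0,0.12,0,0,0,-0.65],[-0.1,0,0,0,0,0,-0.65],[0,0,0,0,0,0,-0.65]]]'|sed -n '2p;4p'
python3 - <<'E'
from h import *
a=snap('scene')['color'];S=snap('side')['color'];w=snap('wrist')['color']
A=cv2.resize(a[200:275,250:350],(400,300),interpolation=cv2.INTER_CUBIC);C=cv2.resize(S[150:201,250:318],(400,300),interpolation=cv2.INTER_CUBIC)
B=cv2.resize(w[230:384,150:355],(400,300),interpolation=cv2.INTER_CUBIC);D=cv2.resize(a,(400,300))
cv2.imwrite('pics/p9.png',np.vstack([np.hstack([A,C]),np.hstack([B,D])]))
E
```

```text
ee_pos: [0.5976, 0.1082, 0.0141]
contact_force: [-12.2, -1.3, 7.9]
ee_pos: [0.5954, 0.1081, 0.0141]
contact_force: [-0.6, -0.5, -0.2]
ee_pos: [0.5683, 0.1058, 0.0141]
contact_force: [-0.4, -0.3, 0.6]
ee_pos: [0.472, 0.106, 0.175]
contact_force: [0.3, -0.6, 0.4]
```

View pics/p9.png

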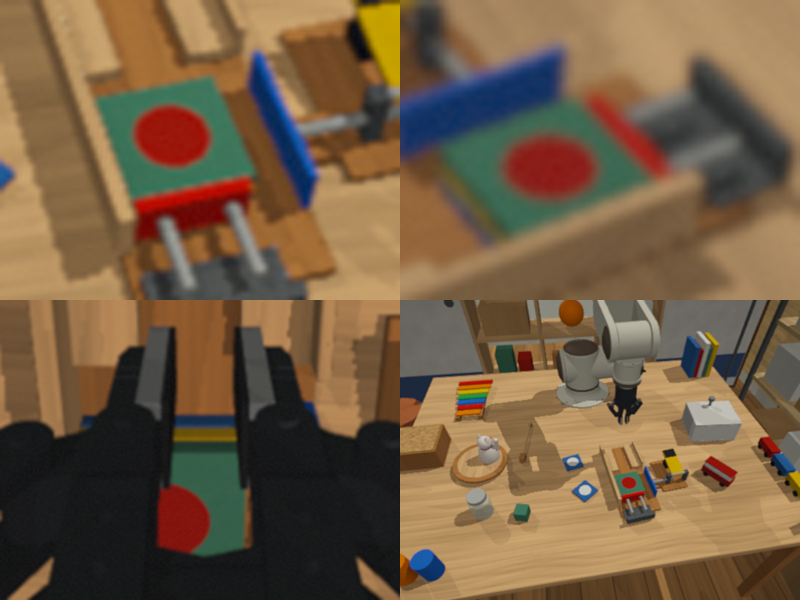

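The final view shows the pile square in the fence corner, with green's far edge along the red bar at (190,190). The paddle is at rest, the pedal is up, and the other toys are where they were. I hand the job in.

```bash
python3 -c "
from rig import robot
print(robot.state()['time']);print(robot.finish_job())"
```

```text
27.825
the job is handed in; nothing more can be done
None
```

The job is handed in at 27.8 s: all three boards are stacked against the red stop (about 12 N at most), squared by the pedal and nudged up again, with the other toys untouched; the judge's verdict was not shown.

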